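# Check the sled's fence knobs and tag the loose ones

### The job

One or two of the three wing knobs on the crosscut sled's fence have worked loose. Feel each knob with a gentle clockwise twist, without breaking a tight one away; turn each loose one on by some 15 to 30 degrees, leave it so, and put a red tag ring fully down over the brass peg in front of it. Tight knobs get no tag, a spare ring stays off the pegs, and the other things on the bench stay where they are.

Things in the scene. Friction and masses are not known exactly. Their poses are not given: they have to be found in the camera images.
- sled: crosscut sled, fixed: plywood base 150x270x15 mm, aluminium fence bar 50x260 mm (top 45 mm above the bench) on its far part, three black wing knobs on it, a brass peg before each. Origin on the bench under the fence's middle; +x to the far side, +y along the fence to the left. Knobs at y = 95, 0, -95 mm (left, middle, right), pegs 80 mm in front (-x) of them.
- knob_left (a joint): turn of the left knob, rad, 0 as found, + clockwise from above. One or two of the three are loose, others each run: a loose one turns at under 0.1 N m and stays as left. A tight one has 0.03 rad of play, then winds up by about 0.2 rad per N m and springs back; past about 0.45 N m it would break away, which must not happen. 0.25 to 0.3 N m is a safe, sufficient test.
- knob_left_top (a point): top of the left knob on its axis, 77 mm above the bench. The wing is a bar 46 mm long (this frame's x), 12 mm thick (y) and 25 mm high (it fills z = -25 to 0 mm here, with a 22 mm hub below); grip it across its thickness. z up; the frame turns with the knob.
- peg_left (a point): foot of the brass peg in front of the left knob, on the sled's base 15 mm above the bench; the peg is 10 mm thick and rises 28 mm, with a rounded top. Axes as the sled's.
- knob_middle (a joint): turn of the middle knob, rad, 0 as found, + clockwise from above. One or two of the three are loose, others each run: a loose one turns at under 0.1 N m and stays as left. A tight one has 0.03 rad of play, then winds up by about 0.2 rad per N m and springs back; past about 0.45 N m it would break away, which must not happen. 0.25 to 0.3 N m is a safe, sufficient test.
- knob_middle_top (a point): top of the middle knob on its axis, 77 mm above the bench. The wing is a bar 46 mm long (this frame's x), 12 mm thick (y) and 25 mm high (it fills z = -25 to 0 mm here, with a 22 mm hub below); grip it across its thickness. z up; the frame turns with the knob.
- peg_middle (a point): foot of the brass peg in front of the middle knob, on the sled's base 15 mm above the bench; the peg is 10 mm thick and rises 28 mm, with a rounded top. Axes as the sled's.
- knob_right (a joint): turn of the right knob, rad, 0 as found, + clockwise from above. One or two of the three are loose, others each run: a loose one turns at under 0.1 N m and stays as left. A tight one has 0.03 rad of play, then winds up by about 0.2 rad per N m and springs back; past about 0.45 N m it would break away, which must not happen. 0.25 to 0.3 N m is a safe, sufficient test.
- knob_right_top (a point): top of the right knob on its axis, 77 mm above the bench. The wing is a bar 46 mm long (this frame's x), 12 mm thick (y) and 25 mm high (it fills z = -25 to 0 mm here, with a 22 mm hub below); grip it across its thickness. z up; the frame turns with the knob.
- peg_right (a point): foot of the brass peg in front of the right knob, on the sled's base 15 mm above the bench; the peg is 10 mm thick and rises 28 mm, with a rounded top. Axes as the sled's.
- tag_a: red plastic tag ring standing on the bench right of the sled: 30 mm outside, 16 mm bore right through, 24 mm high, 25 g. Origin at the centre of its underside, z along the bore. The two are alike.
- tag_b: red plastic tag ring standing on the bench right of the sled: 30 mm outside, 16 mm bore right through, 24 mm high, 25 g. Origin at the centre of its underside, z along the bore. The two are alike.
- tape_measure: yellow tape measure, 39x84x64 mm; a bystander, origin at the centre of its underside
- masking_tape: roll of masking tape, 100 mm across, 25 mm high; a bystander, origin at the centre of its underside
- wax_tin: round wax tin with green lid, 67 mm across, 33 mm high; a bystander, origin at the centre of its underside
Mind the look-alikes: they are no part of the job. Leave any grey look-alike of the tag_b alone.

How it is judged:
By the outcome, as a careful person would: the job done as asked, in the order asked, and still so for the second after the job is handed in, with the robot touching nothing.
It also fails if it takes over 72 s, if anything falls off the work surface, if the arm or the gripper's body presses on something with over 40 N, if the wrist force passes 120 N, or if a joint passes its speed limit or range.

### The arm

A 7-joint arm with a two-finger parallel gripper is mounted at the origin on a cart in front of the work surface, level with it; the furniture and walls round the work are solid. World frame = base frame: x ahead of the robot, y to its left, z up, the work surface at z = 0. Lengths are in m, angles in rad, forces in N, time in s.
With the tool pointing down it reaches from about 0.425 to 0.825 m from the base axis. Payload 3.6 kg.
Tool frame: the origin (TCP) lies midway between the tips of the shut fingers; the grasp point (between the pads) lies 19 mm behind it; z points along the fingers, y is the line along which they close (so a half turn about z gives the same grasp; the last joint's range is limited). The gripper opens to 85 mm and grips with 20 to 120 N. Pads are 22 mm wide; open, the fingers measure 114 mm over their backs; the gripper's body (76 mm by 85 mm) begins 54 mm behind the grasp point. The pads swing forward as they close: fully open they stand 13 mm farther back than shut.
Start: joints at [1.306, 0.615, -0.013, 1.423, 0.008, 1.103, -0.04], TCP at [0.154, -0.632, 0.231] pointing down, gripper open.
Joint ranges: [-3.12, 3.12], [-0.3, 2.06], [-1.34, 1.32], [0.26, 2.42], [-1.36, 4.5], [0.01, 1.98], [-2.84, 2.84]. Speed limits (rad/s): [2.79, 2.79, 3.14, 3.14, 3.14, 3.14, 3.14].

### API

Orientations are given as a unit quaternion [w, x, y, z].
In Python, from plant import bot gives the robot as it stands.
- The arm moves only by the tool servo_tool, never from a script. Its argument "deltas" is a list that holds one entry, the list of rows, each a list of 7 numbers: the shift along the world's x, y, z in units of 0.075 m (1.0 is 0.075 m), then the turn, a rotation vector about the world's x, y, z in units of 8 degrees (1.0 is 8 degrees), then the closure, from -1 (fully open) to 1 (shut). A call has exactly 8 rows; each row shifts and turns the commanded pose from where the row before left it; what a row does not reach is not made up. A row lasts 1/8 s, in which the tool goes at most 62.5 mm and 10.7 degrees, less where a joint would pass 70% of its speed; a pose out of reach is approached as far as the arm can. A call with a number of a shift or a turn outside -1 to 1 is refused whole. A call with a gripper value outside its range is refused whole. The fingers move at their own pace and stop on an object; "grip_force" is the grip in N (left out, the last holds). Time passes only in rows, so rows that do not move let the fingers close, or fill a call up. It gives the time, the measured TCP pose, the force, the opening and the grip force at its end, in the units of the state.
- bot.get_obs(): the state, without advancing time (a new reading comes with each control period).
- bot.snapshot(name): name is "scene" or "top"; returns a dict with "image" (400x640x3 uint8, blue, green, red), "z_map" (400x640 float32, m along the optical axis (not along the pixel's ray), 0 where there is no reading), "fx", "fy", "cx", "cy" (pixels), "dist" ([k1, k2, p1, p2, k3] as OpenCV has them; the pictures are not rectified), "T" (4x4, takes a point from camera to world coordinates). Camera axes: x right, y up, looking along -z (the intrinsics and any distortion apply to the point x, -y, -z); pixel columns grow to the right and rows downward; lengths in m; the calibration is good to about 2 mm. A picture is of the moment at which its call begins.
- bot.sign_off(): hands the job in; it is judged then, once.
Trained networks look in the newest picture that a camera, given by its name, has taken for a name from the list of things; names that differ only in an ending like _2 or _b are one class to them, and where a whole thing is asked for, a point or a joint stands for the part that bears it (a point fixed in the world has none). Each returns a list of dicts, best first, with "conf" (0 to 1); they miss things now and then, are a little off and sometimes report something else, mostly with a low value. They report only what shows in the picture. A call takes as long as a camera call. They do not tell look-alikes from the thing itself.
- bot.cut_out(target, camera): "region" (400x640 bool, what is visible of it).
- bot.mark_of(target, camera): "location" ([x, y, z] in m, in the coordinates of the camera as it stood for that picture, good to about 4 mm: a listed point, or the origin of a listed thing).
The state is a dict: "t": time; "joint_pos": joint angles; "joint_velocities": joint speeds; "joint_efforts": joint torques, N m; "ee_pos": TCP position; "ee_rot": TCP orientation; "wrist_force": force on the tool from outside, world axes, zero at the start; "ft_torque": the same for the moment, N m; "gripper_width": opening from 0.0 (shut) to 1.0 (fully open); "gripper_force": force on a finger pad.
Only numpy, scipy, OpenCV 4.12 (cv2) and the standard library are available. Lean on these libraries where they do the work, as an engineer would, in place of code of your own. Each camera call takes 0.05 s, during which the arm holds its last target. There are 200 camera calls.

## Working session

There is one attempt and no reset: what is moved stays moved. The work goes in short steps, Python scripts to look and compute and a tool call to move; the robot and the scene stay as the last step left them, time stands still between calls to the robot, and variables do not carry over. Pictures are saved under pics/ and viewed, at most 10 in all, crops included, and the job is handed in when it is done.

Besides the shell and the picture viewer there is one more tool, called after "Call:" as name(argument=value, ...), one argument or row to a line, values as JSON. servo_tool: Moves the arm, as the interface text tells. Its arguments: {"type":"object","properties":{"deltas":{"type":"array"},"grip_force":{"type":"number"}},"required":["deltas"]}

```bash
mkdir -p pics
cat > h.py <<'E'
import numpy as np, cv2
from plant import bot
def snap(n,f=None):
    s=bot.snapshot(n)
    if f: cv2.imwrite('pics/'+f,s['image'])
    return s
def w(s,p): return (s['T']@np.r_[p,1])[:3]
def cloud(s):
    v,u=np.mgrid[0:400,0:640]
    K=np.array([[s['fx'],0,s['cx']],[0,s['fy'],s['cy']],[0,0,1.]])
    n=cv2.undistortPoints(np.stack([u,v],-1).reshape(-1,1,2).astype(float),K,np.array(s['dist'],float)).reshape(400,640,2)
    z=s['z_map']; P=np.stack([n[...,0]*z,-n[...,1]*z,-z],-1)
    return P@s['T'][:3,:3].T+s['T'][:3,3]
E
python3 - <<'E'
from h import *
o=bot.get_obs();print({k:np.round(v,3) for k,v in o.items()})
for c in('top','scene'):
    s=snap(c,c+'1.png');C=cloud(s)
    for t in ['sled','knob_left_top','knob_middle_top','knob_right_top','peg_left','peg_middle','peg_right','tag_a','tape_measure','masking_tape','wax_tin']:
        print(c,t,[(np.round(w(s,d['location']),3).tolist(),round(d['conf'],2)) for d in bot.mark_of(t,c)])
    np.savez(c+'1.npz',C=C,I=s['image'])
E
```

```text
{'t': np.float64(0.0), 'joint_pos': array([ 1.305,  0.616, -0.013,  1.425,  0.008,  1.103, -0.04 ]), 'joint_velocities': array([-0.   ,  0.001, -0.001, -0.001, -0.001,  0.   , -0.001]), 'joint_efforts': array([ 0.0000e+00, -4.6921e+01,  2.5900e-01, -1.7103e+01,  1.0000e-02,
        1.0000e-02,  0.0000e+00]), 'ee_pos': array([ 0.154, -0.631,  0.23 ]), 'ee_rot': array([-0.001,  0.993,  0.119, -0.   ]), 'wrist_force': array([ 0.802,  0.687, -0.475]), 'ft_torque': array([-0.038, -0.   ,  0.002]), 'gripper_force': np.float64(0.0), 'gripper_width': np.float64(1.001)}
top sled [([0.569, -0.049, -0.001], 0.69), ([0.751, 0.131, -0.001], 0.56)]
top knob_left_top [([0.578, 0.051, 0.075], 0.44), ([0.403, 0.125, -0.004], 0.38)]
top knob_middle_top [([0.567, -0.047, 0.072], 0.5)]
top knob_right_top [([0.558, -0.144, 0.079], 0.5)]
top peg_left [([0.498, 0.058, 0.012], 0.81)]
top peg_middle [([0.49, -0.035, 0.019], 0.9), ([0.404, 0.128, -0.002], 0.35)]
top peg_right [([0.477, -0.134, 0.017], 0.76)]
top tag_a [([0.456, -0.322, 0.0], 0.64), ([0.506, -0.378, -0.001], 0.61), ([0.385, -0.328, -0.002], 0.
[... 151 characters left out ...]
-0.003], 0.91)]
top wax_tin [([0.75, 0.127, -0.003], 0.65)]
scene sled [([0.566, -0.045, 0.003], 0.78)]
scene knob_left_top [([0.583, 0.046, 0.079], 0.46)]
scene knob_middle_top [([0.57, -0.048, 0.073], 0.43)]
scene knob_right_top [([0.557, -0.143, 0.077], 0.68)]
scene peg_left [([0.501, 0.054, 0.015], 0.65)]
scene peg_middle [([0.488, -0.043, 0.009], 0.93)]
scene peg_right [([0.48, -0.133, 0.013], 0.69)]
scene tag_a [([0.456, -0.324, 0.003], 0.71), ([0.511, -0.381, -0.004], 0.69), ([0.377, -0.335, 0.001], 0.6), ([0.588, -0.311, -0.003], 0.46)]
scene tape_measure [([0.406, 0.127, 0.002], 0.57)]
scene masking_tape [([0.773, -0.098, -0.001], 0.9)]
scene wax_tin [([0.753, 0.123, -0.004], 0.67)]
```

Run:
```python
from h import *
for c in('top','scene'):
    d=np.load(c+'1.npz');C=d['C'];I=d['I']
    print(c)
    for n,(x,y) in dict(L=(.58,.05),M=(.569,-.047),R=(.558,-.144)).items():
        m=(np.hypot(C[...,0]-x,C[...,1]-y)<.04)&(C[...,2]>.066)&(C[...,2]<.09)
        P=C[m]; r=cv2.minAreaRect(P[:,:2].astype(np.float32)*1000)
        e=np.linalg.eigh(np.cov(P[:,:2].T))[1][:,1]
        print(n,m.sum(),np.round(r[0],1),np.round(r[1],1),'long axis deg',np.degrees(np.arctan2(e[1],e[0])).round(1),np.median(P[:,2]).round(4))
    for n,(x,y) in dict(PL=(.499,.055),PM=(.489,-.04),PR=(.479,-.133)).items():
        m=(np.hypot(C[...,0]-x,C[...,1]-y)<.02)&(C[...,2]>.025)&(C[...,2]<.06)
        P=C[m]; print(n,m.sum(),P.mean(0).round(4),P[:,2].max().round(4))
    for x,y in [(.456,-.322),(.508,-.379),(.381,-.331),(.59,-.305)]:
        m=(np.hypot(C[...,0]-x,C[...,1]-y)<.03)&(C[...,2]>.015)&(C[...,2]<.06)
        P=C[m]; cc=cv2.minEnclosingCircle(P[:,:2].astype(np.float32)*1000)
        v,u=np.where(m); print('tag',u.mean().round(),v.mean().round(),np.round(cc[0],1),round(cc[1],1),P[:,2].max().round(4),I[m].mean(0).round())
```

```text
top
L 89 [578.9  48.1] [12.1 45.4] long axis deg 175.0 0.0755
M 84 [567.4 -46.1] [12.  44.8] long axis deg 173.6 0.0757
R 81 [ 556.4 -140.3] [11.9 44.6] long axis deg 173.3 0.0753
PL 12 [0.4987 0.0568 0.0402] 0.0443
PM 13 [ 0.4878 -0.0378  0.0411] 0.0463
PR 14 [ 0.4766 -0.1307  0.041 ] 0.0446
tag 395.0 257.0 [ 457.4 -321.1] 15.3 0.0271 [ 21.  30. 144.]
tag 415.0 238.0 [ 507.3 -376.4] 15.0 0.0259 [ 93.  95. 100.]
tag 399.0 286.0 [ 382.1 -327. ] 15.2 0.0273 [96. 96. 98.]
tag 386.0 208.0 [ 589.8 -301.2] 14.8 0.0281 [ 21.  30. 146.]
scene
L 89 [578.5  42.1] [12.5 46.4] long axis deg 170.1 0.0737
M 94 [565.5 -52.2] [12.1 46.8] long axis deg 170.6 0.0735
R 99 [ 556.4 -146. ] [12.7 48.2] long axis deg 171.8 0.0741
PL 32 [0.4969 0.0519 0.0345] 0.0429
PM 31 [ 0.486  -0.0432  0.0351] 0.0435
PR 32 [ 0.4744 -0.1374  0.036 ] 0.0432
tag 365.0 285.0 [ 454.8 -324. ] 15.9 0.0252 [ 39.  46. 159.]
tag 400.0 279.0 [ 505.7 -380.7] 15.8 0.0251 [ 99. 102. 105.]
tag 355.0 309.0 [ 382.7 -330.5] 14.5 0.0264 [115. 117. 118.]
tag 380.0 246.0 [ 587.8 -306.3] 15.6 0.0246 [ 38.  46. 154.]
```

View pics/top1.png

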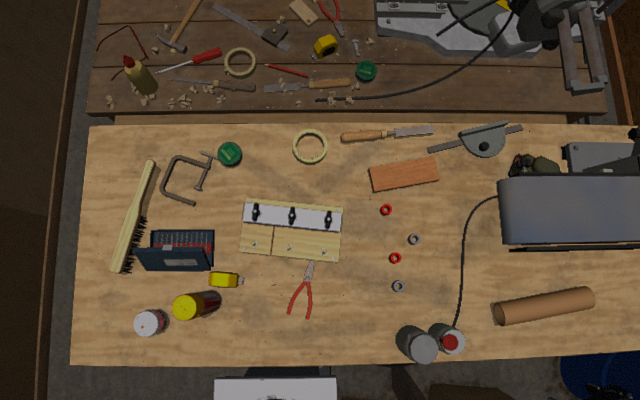

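View pics/scene1.png

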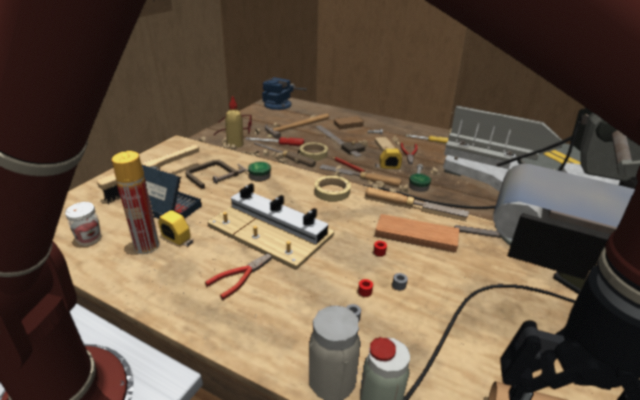

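Call:
servo_tool(
  deltas=[
    [[0.4,0.5,0,0,0,-0.2,-1],[0.4,0.5,0,0,0,-0.2,-1],[0.4,0.5,0,0,0,-0.2,-1],[0.4,0.5,0,0,0,-0.2,-1],[0.4,0.5,0,0,0,-0.2,-1],[0.4,0.5,0,0,0,-0.2,-1],[0.4,0.5,0,0,0,-0.2,-1],[0.4,0.5,0,0,0,-0.2,-1]],
  ],
  grip_force=20,
)

```text
t: 2.2
ee_pos: [0.3948, -0.3304, 0.2316]
ee_rot: [0.0, 1.0, 0.007, 0.0]
wrist_force: [1.1, -0.0, -0.2]
gripper_width: 0.997
gripper_force: 0.0
```

Call:
servo_tool(
  deltas=[
    [[0.36,0.42,0,0,0,-0.16,0],[0.36,0.42,-0.2,0,0,-0.16,0],[0.36,0.42,-0.3,0,0,-0.17,0],[0.36,0.42,-0.3,0,0,-0.17,0],[0.36,0.42,-0.3,0,0,-0.17,0],[0.35,0.4,-0.3,0,0,-0.17,0],[0,0,0,0,0,0,0],[0,0,0,0,0,0,0]],
  ],
)

```text
t: 3.2
ee_pos: [0.5548, -0.1449, 0.1264]
ee_rot: [0.0, 0.998, -0.062, -0.0]
wrist_force: [-0.2, -0.6, -0.5]
gripper_width: 0.506
gripper_force: 0.0
```

Run:
```python
from h import *
o=bot.get_obs();print({k:np.round(o[k],3) for k in('ee_pos','ee_rot','ft_torque','wrist_force','gripper_width','joint_pos')})
s=snap('scene','s2.png');i=s['image'];cv2.imwrite('pics/s2c.png',cv2.resize(i[120:300,180:380],None,fx=3,fy=3,interpolation=2))
```

```text
{'ee_pos': array([ 0.555, -0.145,  0.126]), 'ee_rot': array([ 0.   ,  0.998, -0.062, -0.   ]), 'ft_torque': array([-0.024,  0.026, -0.052]), 'wrist_force': array([-0.164, -0.624, -0.463]), 'gripper_width': np.float64(0.506), 'joint_pos': array([ 0.205,  0.618,  0.018,  1.772, -0.014,  0.752, -1.465])}
```

View pics/s2c.png

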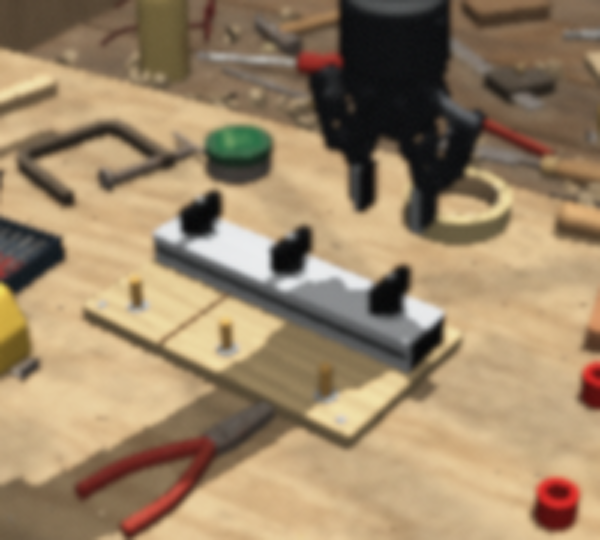

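Call:
servo_tool(
  deltas=[
    [[0.02,0.02,-0.3,0,0,0,0],[0,0,-0.3,0,0,0,0],[0,0,-0.2,0,0,0,0],[0,0,-0.15,0,0,0,0],[0,0,0,0,0,0,0.3],[0,0,0,0,0,0,1],[0,0,0,0,0,0,1],[0,0,0,0,0,0,1]],
  ],
  grip_force=20,
)

```text
t: 4.25
ee_pos: [0.557, -0.1429, 0.0557]
ee_rot: [0.0, 0.998, -0.062, 0.001]
wrist_force: [-0.0, -0.7, 2.4]
gripper_width: 0.136
gripper_force: 23.3
```

```bash
cat >> h.py <<'E'
def st():
    o=bot.get_obs();q=o['ee_rot']
    print('t',round(float(o['t']),2),'p',o['ee_pos'].round(4),'yaw',np.degrees(2*np.arctan2(q[2],q[1])).round(2),'F',o['wrist_force'].round(2),'M',o['ft_torque'].round(3),'w',round(float(o['gripper_width'])*85,1),'gf',round(float(o['gripper_force']),1))
E
python3 -c "
from h import *
st()"
```

```text
t 4.25 p [ 0.557  -0.1429  0.0557] yaw -7.13 F [-0.01 -0.7   2.35] M [-0.119  0.047  0.041] w 11.5 gf 23.3
```

Call:
servo_tool(
  deltas=[
    [[0,0,0,0,0,0,1],[0,0,0,0,0,-0.1,1],[0,0,0,0,0,-0.1,1],[0,0,0,0,0,-0.1,1],[0,0,0,0,0,-0.1,1],[0,0,0,0,0,0,1],[0,0,0,0,0,0,1],[0,0,0,0,0,0,1]],
  ],
  grip_force=70,
)

```text
t: 5.25
ee_pos: [0.557, -0.1429, 0.0559]
ee_rot: [0.0, 0.996, -0.09, 0.001]
wrist_force: [-1.6, -1.3, 6.2]
gripper_width: 0.124
gripper_force: 71.4
```

```bash
python3 -c "
from h import *
st()"
```

```text
t 5.25 p [ 0.557  -0.1429  0.0559] yaw -10.35 F [-1.55 -1.28  6.18] M [-0.158  0.157  0.027] w 10.6 gf 71.4
```

Call:
servo_tool(
  deltas=[
    [[0,0,0,0,0,-0.1,1],[0,0,0,0,0,-0.1,1],[0,0,0,0,0,-0.05,1],[0,0,0,0,0,0,1],[0,0,0,0,0,0,1],[0,0,0,0,0,0,1],[0,0,0,0,0,0,1],[0,0,0,0,0,0,1]],
  ],
)

```text
t: 6.25
ee_pos: [0.557, -0.143, 0.0559]
ee_rot: [0.0, 0.994, -0.108, 0.001]
wrist_force: [-1.4, -0.7, 6.1]
gripper_width: 0.122
gripper_force: 71.4
```

```bash
python3 -c "
from h import *
st()"
```

```text
t 6.25 p [ 0.557  -0.143   0.0559] yaw -12.34 F [-1.38 -0.73  6.13] M [-0.181  0.144 -0.014] w 10.3 gf 71.4
```

Call:
servo_tool(
  deltas=[
    [[0,0,0,0,0,-0.1,1],[0,0,0,0,0,-0.1,1],[0,0,0,0,0,0,1],[0,0,0,0,0,0,1],[0,0,0,0,0,0,1],[0,0,0,0,0,0,1],[0,0,0,0,0,0,1],[0,0,0,0,0,0,1]],
  ],
)

```text
t: 7.25
ee_pos: [0.557, -0.143, 0.0559]
ee_rot: [0.0, 0.993, -0.121, 0.001]
wrist_force: [-1.5, -0.9, 5.5]
gripper_width: 0.122
gripper_force: 71.4
```

```bash
python3 -c "
from h import *
st()
for k in range(6):
    snap('scene'); st()"
```

```text
t 7.25 p [ 0.557  -0.143   0.0559] yaw -13.95 F [-1.54 -0.95  5.53] M [-0.14   0.188 -0.022] w 10.4 gf 71.4
t 7.3 p [ 0.557  -0.143   0.0559] yaw -13.95 F [-0.39 -0.25  6.03] M [-0.126  0.233 -0.006] w 10.3 gf 71.4
t 7.35 p [ 0.557  -0.143   0.0559] yaw -13.95 F [-0.83 -0.77  6.1 ] M [-0.101  0.186 -0.084] w 10.5 gf 71.4
t 7.4 p [ 0.557  -0.1429  0.0558] yaw -13.95 F [ 0.16 -0.59  5.25] M [-0.106  0.143 -0.016] w 10.3 gf 71.4
t 7.45 p [ 0.557  -0.143   0.0558] yaw -13.95 F [-0.66 -0.26  6.14] M [-0.193  0.231 -0.011] w 10.4 gf 71.4
t 7.5 p [ 0.557  -0.143   0.0559] yaw -13.95 F [-1.18 -1.24  5.77] M [-0.177  0.217 -0.045] w 10.6 gf 71.4
t 7.55 p [ 0.557  -0.1429  0.0559] yaw -13.95 F [-1.75 -0.02  5.87] M [-0.126  0.195 -0.003] w 10.6 gf 71.4
```

Call:
servo_tool(
  deltas=[
    [[0,0,0,0,0,-0.5,1],[0,0,0,0,0,-0.5,1],[0,0,0,0,0,-0.5,1],[0,0,0,0,0,-0.45,1],[0,0,0,0,0,0,1],[0,0,0,0,0,0,0],[0,0,0,0,0,0,0],[0,0,0.4,0,0,0,0]],
  ],
)

```text
t: 8.55
ee_pos: [0.5545, -0.1415, 0.0829]
ee_rot: [-0.0, 0.967, -0.255, -0.003]
wrist_force: [0.3, -0.1, 0.6]
gripper_width: 0.503
gripper_force: 0.0
```

```bash
python3 -c "
from h import *
st()"
```

```text
t 8.55 p [ 0.5545 -0.1415  0.0829] yaw -29.49 F [ 0.29 -0.1   0.61] M [-0.033 -0.029  0.034] w 42.8 gf 0.0
```

Call:
servo_tool(
  deltas=[
    [[0,0,0.3,0,0,0.4,0],[0.05,0.42,0,0,0,0.6,0],[0.05,0.42,0,0,0,0.6,0],[0.05,0.42,0,0,0,0.6,0],[0,0,0,0,0,0.6,0],[0,0,-0.2,0,0,0,0],[0,0,-0.3,0,0,0,0],[0,0,0,0,0,0,0]],
  ],
  grip_force=20,
)

```text
t: 9.55
ee_pos: [0.5656, -0.0486, 0.0675]
ee_rot: [0.0, 0.998, -0.063, -0.003]
wrist_force: [-0.6, -0.5, 0.8]
gripper_width: 0.498
gripper_force: 0.0
```

```bash
python3 -c "
from h import *
st()"
```

```text
t 9.55 p [ 0.5656 -0.0486  0.0675] yaw -7.25 F [-0.61 -0.46  0.77] M [-0.033 -0.01   0.038] w 42.3 gf 0.0
```

Call:
servo_tool(
  deltas=[
    [[0.03,0,-0.16,0,0,0,0],[0,0,0,0,0,0,0],[0,0,0,0,0,0,0.3],[0,0,0,0,0,0,1],[0,0,0,0,0,0,1],[0,0,0,0,0,0,1],[0,0,0,0,0,0,1],[0,0,0,0,0,0,1]],
  ],
  grip_force=30,
)

```text
t: 10.55
ee_pos: [0.5703, -0.0487, 0.0586]
ee_rot: [0.0, 0.998, -0.062, 0.0]
wrist_force: [-0.7, -2.5, 5.6]
gripper_width: 0.13
gripper_force: 34.8
```

```bash
python3 -c "
from h import *
st()"
```

```text
t 10.55 p [ 0.5703 -0.0487  0.0586] yaw -7.15 F [-0.72 -2.51  5.6 ] M [-0.376  0.277  0.006] w 11.1 gf 34.8
```

Call:
servo_tool(
  deltas=[
    [[0,0,0,0,0,0,1],[0,0,0,0,0,-0.1,1],[0,0,0,0,0,-0.1,1],[0,0,0,0,0,-0.1,1],[0,0,0,0,0,-0.1,1],[0,0,0,0,0,0,1],[0,0,0,0,0,0,1],[0,0,0,0,0,0,1]],
  ],
  grip_force=70,
)

```text
t: 11.55
ee_pos: [0.5702, -0.0489, 0.0588]
ee_rot: [0.0, 0.996, -0.09, 0.0]
wrist_force: [-1.8, -1.9, 5.4]
gripper_width: 0.122
gripper_force: 71.8
```

```bash
python3 -c "
from h import *
st()"
```

```text
t 11.55 p [ 0.5702 -0.0489  0.0588] yaw -10.35 F [-1.78 -1.89  5.43] M [-0.446  0.302  0.025] w 10.4 gf 71.8
```

Call:
servo_tool(
  deltas=[
    [[0,0,0,0,0,-0.1,1],[0,0,0,0,0,-0.1,1],[0,0,0,0,0,-0.05,1],[0,0,0,0,0,0,1],[0,0,0,0,0,0,1],[0,0,0,0,0,0,1],[0,0,0,0,0,0,1],[0,0,0,0,0,0,1]],
  ],
)

```text
t: 12.55
ee_pos: [0.5702, -0.0489, 0.0588]
ee_rot: [0.0, 0.994, -0.107, 0.0]
wrist_force: [-2.4, -2.3, 6.1]
gripper_width: 0.12
gripper_force: 71.8
```

```bash
python3 -c "
from h import *
st();bot.snapshot('top');st();bot.snapshot('top');st()"
```

```text
t 12.55 p [ 0.5702 -0.0489  0.0588] yaw -12.34 F [-2.39 -2.27  6.11] M [-0.436  0.352  0.029] w 10.2 gf 71.8
t 12.6 p [ 0.5702 -0.0489  0.0587] yaw -12.34 F [-1.43 -2.18  6.5 ] M [-0.476  0.321  0.074] w 10.2 gf 71.8
t 12.65 p [ 0.5702 -0.0489  0.0588] yaw -12.34 F [-2.24 -3.04  6.54] M [-0.487  0.286  0.027] w 10.2 gf 71.8
```

Call:
servo_tool(
  deltas=[
    [[0,0,0,0,0,-0.1,1],[0,0,0,0,0,-0.1,1],[0,0,0,0,0,0,1],[0,0,0,0,0,0,1],[0,0,0,0,0,0,1],[0,0,0,0,0,0,1],[0,0,0,0,0,0,1],[0,0,0,0,0,0,1]],
  ],
)

```text
t: 13.65
ee_pos: [0.5703, -0.049, 0.0588]
ee_rot: [0.001, 0.993, -0.121, 0.0]
wrist_force: [-1.7, -3.0, 6.5]
gripper_width: 0.118
gripper_force: 71.8
```

```bash
python3 -c "
from h import *
st();bot.snapshot('top');st();bot.snapshot('top');st()"
```

```text
t 13.65 p [ 0.5703 -0.049   0.0588] yaw -13.95 F [-1.71 -2.97  6.46] M [-0.434  0.275  0.046] w 10.0 gf 71.8
t 13.7 p [ 0.5702 -0.049   0.0588] yaw -13.95 F [-0.89 -2.79  6.86] M [-0.417  0.31   0.005] w 10.3 gf 71.8
t 13.75 p [ 0.5703 -0.049   0.0588] yaw -13.95 F [-1.25 -2.52  5.86] M [-0.473  0.3    0.02 ] w 10.5 gf 71.8
```

Call:
servo_tool(
  deltas=[
    [[0,0,0,0,0,-0.5,1],[0,0,0,0,0,-0.5,1],[0,0,0,0,0,-0.5,1],[0,0,0,0,0,-0.45,1],[0,0,0,0,0,0,1],[0,0,0,0,0,0,0],[0,0,0,0,0,0,0],[0,0,0.3,0,0,0,0]],
  ],
)

```text
t: 14.75
ee_pos: [0.5685, -0.0468, 0.0789]
ee_rot: [-0.0, 0.967, -0.254, -0.002]
wrist_force: [0.2, 0.5, 0.3]
gripper_width: 0.5
gripper_force: 0.0
```

Call:
servo_tool(
  deltas=[
    [[0,0,0.3,0,0,0.4,0],[0.05,0.42,0,0,0,0.6,0],[0.05,0.42,0,0,0,0.6,0],[0.05,0.42,0,0,0,0.6,0],[0,0,0,0,0,0.6,0],[0,0,-0.2,0,0,0,0],[0,0,-0.2,0,0,0,0],[0,0,0,0,0,0,0]],
  ],
  grip_force=20,
)

```text
t: 15.75
ee_pos: [0.5796, 0.0458, 0.0708]
ee_rot: [0.0, 0.998, -0.063, -0.002]
wrist_force: [0.1, 0.5, 0.2]
gripper_width: 0.503
gripper_force: 0.0
```

```bash
python3 -c "
from h import *
st();snap('top','t3.png')"
```

```text
t 15.75 p [0.5796 0.0458 0.0708] yaw -7.21 F [0.14 0.51 0.17] M [-0.046 -0.003 -0.   ] w 42.7 gf 0.0
```

Call:
servo_tool(
  deltas=[
    [[0,0,-0.2,0,0,0,0],[0,0,0,0,0,0,0],[0,0,0,0,0,0,0.3],[0,0,0,0,0,0,1],[0,0,0,0,0,0,1],[0,0,0,0,0,0,1],[0,0,0,0,0,0,1],[0,0,0,0,0,0,1]],
  ],
  grip_force=30,
)

```text
t: 16.8
ee_pos: [0.5815, 0.0457, 0.0585]
ee_rot: [0.0, 0.998, -0.062, 0.0]
wrist_force: [-1.2, -3.0, 6.3]
gripper_width: 0.131
gripper_force: 34.8
```

```bash
python3 -c "
from h import *
st()"
```

```text
t 16.8 p [0.5815 0.0457 0.0585] yaw -7.15 F [-1.22 -3.02  6.25] M [-0.657  0.216  0.047] w 11.1 gf 34.8
```

Call:
servo_tool(
  deltas=[
    [[0,0,0,0,0,0,1],[0,0,0,0,0,-0.1,1],[0,0,0,0,0,-0.1,1],[0,0,0,0,0,-0.1,1],[0,0,0,0,0,-0.1,1],[0,0,0,0,0,0,1],[0,0,0,0,0,0,1],[0,0,0,0,0,0,1]],
  ],
  grip_force=70,
)

```text
t: 17.8
ee_pos: [0.5815, 0.0455, 0.0587]
ee_rot: [0.001, 0.996, -0.09, 0.0]
wrist_force: [-1.6, -3.6, 6.5]
gripper_width: 0.122
gripper_force: 71.8
```

```bash
python3 -c "
from h import *
st();bot.snapshot('top');st();bot.snapshot('top');st()"
```

```text
t 17.8 p [0.5815 0.0455 0.0587] yaw -10.29 F [-1.64 -3.56  6.47] M [-0.649  0.392  0.146] w 10.4 gf 71.8
t 17.85 p [0.5814 0.0455 0.0586] yaw -10.29 F [-0.79 -4.1   5.84] M [-0.682  0.356  0.132] w 10.6 gf 71.8
t 17.9 p [0.5814 0.0456 0.0586] yaw -10.29 F [-0.79 -3.38  6.99] M [-0.645  0.36   0.235] w 10.2 gf 71.8
```

Call:
servo_tool(
  deltas=[
    [[0,0,0,0,0,-0.1,1],[0,0,0,0,0,-0.08,1],[0,0,0,0,0,0,1],[0,0,0,0,0,0,1],[0,0,0,0,0,0,1],[0,0,0,0,0,0,1],[0,0,0,0,0,0,1],[0,0,0,0,0,0,1]],
  ],
)

```text
t: 18.9
ee_pos: [0.5814, 0.0455, 0.0586]
ee_rot: [0.001, 0.995, -0.102, 0.0]
wrist_force: [-1.7, -3.0, 6.6]
gripper_width: 0.118
gripper_force: 71.8
```

```bash
python3 -c "
from h import *
st();bot.snapshot('top');st();bot.snapshot('top');st()"
```

```text
t 18.9 p [0.5814 0.0455 0.0586] yaw -11.69 F [-1.71 -3.02  6.56] M [-0.645  0.404  0.278] w 10.0 gf 71.8
t 18.95 p [0.5814 0.0455 0.0586] yaw -11.69 F [-1.01 -3.65  6.35] M [-0.628  0.412  0.284] w 10.6 gf 71.8
t 19.0 p [0.5814 0.0455 0.0586] yaw -11.69 F [-1.71 -2.73  5.48] M [-0.67   0.329  0.243] w 10.4 gf 71.8
```

Call:
servo_tool(
  deltas=[
    [[0,0,0,0,0,0.2,1],[0,0,0,0,0,0.2,1],[0,0,0,0,0,0.17,1],[0,0,0,0,0,0,0],[0,0,0,0,0,0,0],[0,0,0.4,0,0,0,0],[0,0,0.5,0,0,0,-0.5],[0,-0.6,0,0,0,0,-0.5]],
  ],
  grip_force=40,
)

```text
t: 20.0
ee_pos: [0.5841, 0.0078, 0.1284]
ee_rot: [-0.003, 0.998, -0.058, 0.004]
wrist_force: [1.4, -0.6, 0.8]
gripper_width: 0.75
gripper_force: 0.0
```

Call:
servo_tool(
  deltas=[
    [[0.02,-0.6,0,0,0,0,-0.5],[0.02,-0.6,0,0,0,0,-0.5],[0.02,-0.6,0,0,0,0,-0.5],[0.02,-0.6,0,0,0,0,-0.5],[0.02,-0.6,0,0,0,0,-0.5],[0,-0.6,0,0,0,0,-0.5],[0,-0.46,-0.3,0,0,0,-0.5],[0,0,-0.3,0,0,0,-0.5]],
  ],
)

```text
t: 21.0
ee_pos: [0.5877, -0.3078, 0.0797]
ee_rot: [0.002, 0.998, -0.066, 0.0]
wrist_force: [0.3, 1.1, -0.2]
gripper_width: 0.748
gripper_force: 0.0
```

Run:
```python
from h import *
st()
s=snap('top');C=cloud(s)
for n,(x,y) in dict(L=(.58,.05),M=(.569,-.047),R=(.558,-.144)).items():
    m=(np.hypot(C[...,0]-x,C[...,1]-y)<.04)&(C[...,2]>.066)&(C[...,2]<.09)
    P=C[m]
    if len(P)<9: continue
    e=np.linalg.eigh(np.cov(P[:,:2].T))[1][:,1]
    print(n,m.sum(),P.mean(0).round(3),np.degrees(np.arctan2(e[1],e[0])).round(1)%180)
s=snap('scene');i=s['image'];cv2.imwrite('pics/s4c.png',cv2.resize(i[140:340,220:480],None,fx=3,fy=3,interpolation=2))
```

```text
t 21.0 p [ 0.5877 -0.3078  0.0797] yaw -7.54 F [ 0.34  1.12 -0.21] M [ 0.033 -0.059  0.009] w 63.5 gf 0.0
L 87 [0.579 0.048 0.075] 173.6
M 84 [ 0.567 -0.046  0.075] 150.4
R 81 [ 0.556 -0.14   0.075] 151.0
```

View pics/s4c.png

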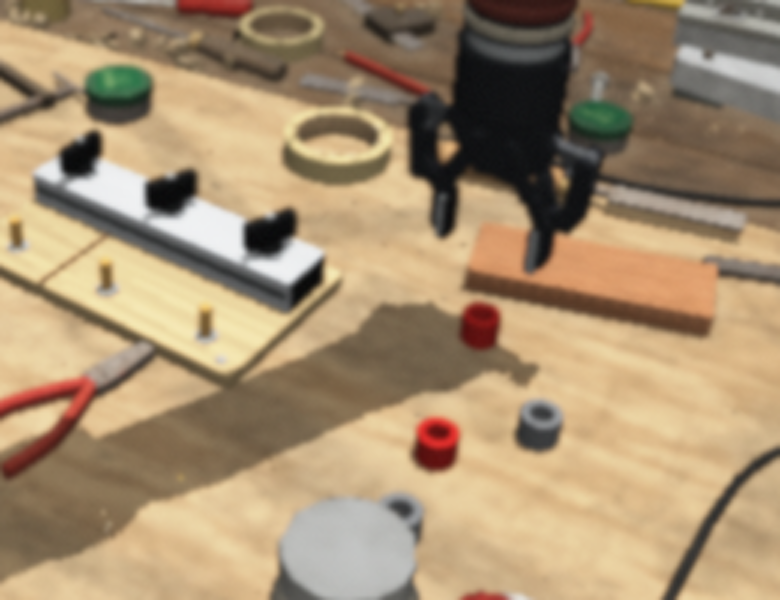

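Call:
servo_tool(
  deltas=[
    [[0,0,-0.3,0,0,0,-0.5],[0,0,-0.3,0,0,0,-0.5],[0,0,-0.25,0,0,0,-0.5],[0,0,-0.15,0,0,0,-0.5],[0,0,0,0,0,0,0],[0,0,0,0,0,0,1],[0,0,0,0,0,0,1],[0,0,0,0,0,0,1]],
  ],
  grip_force=30,
)

```text
t: 22.1
ee_pos: [0.5894, -0.3034, 0.0065]
ee_rot: [0.0, 0.998, -0.063, 0.001]
wrist_force: [-0.5, -0.1, 2.4]
gripper_width: 0.328
gripper_force: 31.0
```

```bash
python3 -c "
from h import *
st()"
```

```text
t 22.1 p [ 0.5894 -0.3034  0.0065] yaw -7.2 F [-0.52 -0.06  2.38] M [ 0.056 -0.012  0.031] w 27.9 gf 31.0
```

Call:
servo_tool(
  deltas=[
    [[0,0,0.6,0,0,0,1],[0,0,0.8,0,0,0,1],[-0.38,0.57,0,0,0,0,1],[-0.38,0.57,0,0,0,0,1],[-0.38,0.57,0,0,0,0,1],[-0.37,0.55,0,0,0,0,1],[0,0,-0.3,0,0,0,1],[0,0,-0.3,0,0,0,1]],
  ],
)

```text
t: 23.1
ee_pos: [0.4759, -0.1329, 0.0659]
ee_rot: [0.0, 0.998, -0.062, 0.001]
wrist_force: [-0.8, -0.3, 0.2]
gripper_width: 0.326
gripper_force: 30.8
```

Run:
```python
from h import *
st()
s=snap('scene');st();i=s['image'];C=cloud(s);P0=bot.get_obs()['ee_pos']
m=(i[...,2]>90)&(i[...,2]>2.2*i[...,1].astype(int))&(np.hypot(C[...,0]-.48,C[...,1]+.135)<.04)
print(m.sum(),C[m].mean(0).round(4),C[m].min(0).round(4),C[m].max(0).round(4),'campos',s['T'][:3,3].round(2))
m=(np.hypot(C[...,0]-.477,C[...,1]+.135)<.02)&(C[...,2]>.02)&(C[...,2]<.046);P=C[m];print('peg',len(P),P.mean(0).round(4))
for t in('tag_a','peg_right'):print(t,[(w(s,d['location']).round(4),d['conf']) for d in bot.mark_of(t,'scene')])
v,u=np.where((np.hypot(C[...,0]-.477,C[...,1]+.135)<.05));print(u.min(),u.max(),v.min(),v.max())
cv2.imwrite('pics/s5c.png',cv2.resize(i[180:280,230:350],None,fx=6,fy=6,interpolation=2))
```

```text
t 23.1 p [ 0.4759 -0.1329  0.0659] yaw -7.12 F [-0.82 -0.35  0.15] M [-0.034 -0.052 -0.066] w 27.7 gf 30.8
t 23.15 p [ 0.474  -0.1327  0.0632] yaw -7.15 F [ 0.16  0.1  -2.3 ] M [0.014 0.071 0.046] w 27.8 gf 30.8
82 [ 0.4692 -0.1335  0.0773] [ 0.4601 -0.1444  0.0622] [ 0.4855 -0.1223  0.0841] campos [-0.15 -0.52  0.62]
peg 41 [ 0.4744 -0.1373  0.0328]
tag_a [(array([ 0.4554, -0.3259, -0.0023]), 0.73), (array([ 0.4749, -0.1376,  0.0569]), 0.7), (array([ 0.512 , -0.3842, -0.0031]), 0.52), (array([ 0.3814, -0.3313,  0.0009]), 0.45)]
peg_right [(array([ 0.4765, -0.1373,  0.0122]), 0.66)]
258 314 9 272
```

View pics/s5c.png

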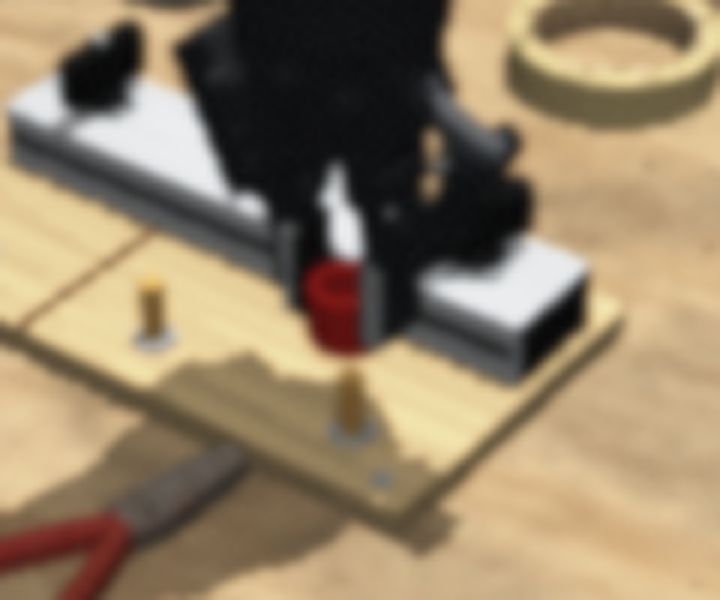

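```bash
cat >> h.py <<'E'
def K(s): return np.array([[s['fx'],0,s['cx']],[0,s['fy'],s['cy']],[0,0,1.]])
def proj(s,p):
    q=np.linalg.inv(s['T'])@np.r_[p,1]; q=q[:3]*[1,-1,-1]
    return cv2.projectPoints(q.reshape(1,3),np.zeros(3),np.zeros(3),K(s),np.array(s['dist'],float))[0].ravel()
E
python3 - <<'E'
from h import *
s=snap('scene');st();p=bot.get_obs()['ee_pos']
f=lambda q:((proj(s,q)-[230,180])*6+3).round(1)
print('ring top',f(p+[0,0,.0175]),'bottom',f(p-[0,0,.0065]))
for x in(.474,.478):
  for y in(-.131,-.135): print(x,y,'pegtop',f([x,y,.042]),'foot',f([x,y,.015]))
print('pegM',f([.487,-.040,.042]))
s=snap('top')
for t in('tag_a','peg_right','peg_middle'):print(t,[(w(s,d['location']).round(4),d['conf']) for d in bot.mark_of(t,'top')])
E
```

```text
t 23.3 p [ 0.4756 -0.1337  0.0658] yaw -7.21 F [-0.06 -0.57  0.28] M [-0.066  0.027 -0.003] w 28.1 gf 30.8
ring top [344.6 279.1] bottom [345.8 333.6]
0.474 -0.131 pegtop [338.  372.1] foot [339.4 430.4]
0.474 -0.135 pegtop [347.6 375.4] foot [348.8 433.8]
0.478 -0.131 pegtop [343.7 366. ] foot [345.  424.3]
0.478 -0.135 pegtop [353.3 369.4] foot [354.4 427.7]
pegM [148.5 280. ]
tag_a [(array([ 0.4525, -0.3222,  0.0007]), 0.65), (array([ 0.3805, -0.3275, -0.0018]), 0.5), (array([ 0.5078, -0.379 , -0.0048]), 0.49)]
peg_right []
peg_middle [(array([ 0.4932, -0.0354,  0.0175]), 0.78), (array([ 0.7493,  0.1279, -0.0015]), 0.74)]
```

Call:
servo_tool(
  deltas=[
    [[0,-0.02,0,0,0,0,1],[0,0,-0.1,0,0,0,1],[0,0,-0.1,0,0,0,1],[0,0,-0.1,0,0,0,1],[0,0,-0.1,0,0,0,1],[0,0,-0.1,0,0,0,1],[0,0,-0.08,0,0,0,1],[0,0,0,0,0,0,1]],
  ],
)

```text
t: 24.5
ee_pos: [0.4755, -0.135, 0.0217]
ee_rot: [-0.0, 0.998, -0.063, -0.0]
wrist_force: [-0.3, -0.8, 0.0]
gripper_width: 0.331
gripper_force: 30.8
```

Run:
```python
from h import *
st()
```

```text
t 24.5 p [ 0.4755 -0.135   0.0217] yaw -7.19 F [-0.33 -0.8   0.04] M [-0.029  0.017 -0.011] w 28.1 gf 30.8
```

Call:
servo_tool(
  deltas=[
    [[0,0,0,0,0,0,-0.3],[0,0,0,0,0,0,-0.4],[0,0,0.4,0,0,0,-0.5],[0,0,0.6,0,0,0,-0.5],[-0.06,-0.62,0,0,0,0,-0.5],[-0.07,-0.62,0,0,0,0,-0.5],[-0.07,-0.63,0,0,0,0,-0.5],[-0.06,-0.63,0,0,0,0,-0.5]],
  ],
)

```text
t: 25.5
ee_pos: [0.4557, -0.3239, 0.0972]
ee_rot: [-0.0, 0.998, -0.063, 0.0]
wrist_force: [1.1, 0.0, 1.0]
gripper_width: 0.75
gripper_force: 0.0
```

Run:
```python
from h import *
st()
s=snap('top');C=cloud(s);i=s['image'].astype(int)
m=(i[...,2]>90)&(i[...,2]>2.2*i[...,1])&(np.hypot(C[...,0]-.477,C[...,1]+.134)<.03)
print('top ring',m.sum(),C[m].mean(0).round(4) if m.any() else '',C[m][:,2].max() if m.any() else'')
s=snap('scene');i=s['image'];cv2.imwrite('pics/s6c.png',cv2.resize(i[200:310,250:400],None,fx=5,fy=5,interpolation=2))
```

```text
t 25.5 p [ 0.4557 -0.3239  0.0972] yaw -7.19 F [1.06 0.   0.95] M [-0.001 -0.028 -0.018] w 63.7 gf 0.0
top ring 67 [ 0.4747 -0.1323  0.0369] 0.043942969846377355
```

View pics/s6c.png

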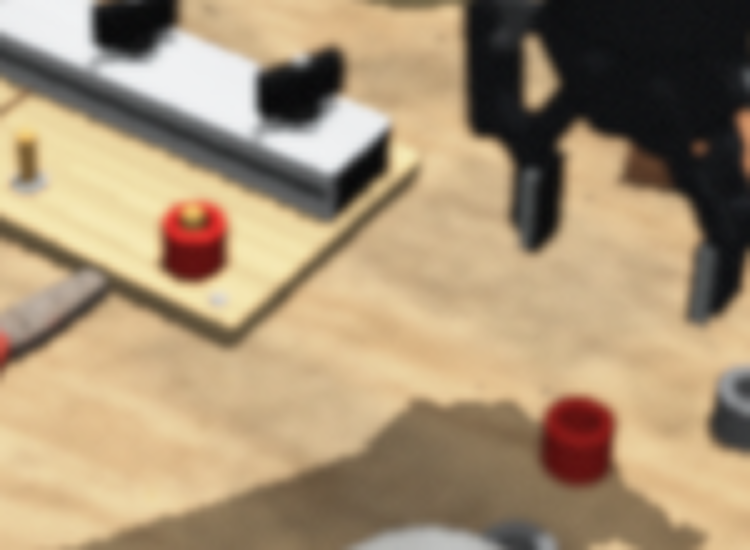

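Call:
servo_tool(
  deltas=[
    [[0,0.01,-0.35,0,0,0,-0.5],[0,0,-0.35,0,0,0,-0.5],[0,0,-0.3,0,0,0,-0.5],[0,0,-0.2,0,0,0,-0.5],[0,0,0,0,0,0,0],[0,0,0,0,0,0,1],[0,0,0,0,0,0,1],[0,0,0,0,0,0,1]],
  ],
  grip_force=30,
)

```text
t: 26.6
ee_pos: [0.4565, -0.3221, 0.0079]
ee_rot: [0.0, 0.998, -0.063, 0.001]
wrist_force: [-1.1, -0.2, 2.5]
gripper_width: 0.33
gripper_force: 29.8
```

```bash
python3 -c "
from h import *
st()"
```

```text
t 26.6 p [ 0.4565 -0.3221  0.0079] yaw -7.2 F [-1.09 -0.19  2.5 ] M [ 0.03   0.014 -0.037] w 28.0 gf 29.8
```

Call:
servo_tool(
  deltas=[
    [[0,0,0.6,0,0,0,1],[0,0,0.76,0,0,0,1],[0.08,0.74,0,0,0,0,1],[0.08,0.75,0,0,0,0,1],[0.08,0.75,0,0,0,0,1],[0.08,0.75,0,0,0,0,1],[0.08,0.75,-0.2,0,0,0,1],[0,0,-0.4,0,0,0,1]],
  ],
)

```text
t: 27.6
ee_pos: [0.4881, -0.0343, 0.0648]
ee_rot: [-0.002, 0.998, -0.057, 0.002]
wrist_force: [0.7, -0.9, -0.3]
gripper_width: 0.328
gripper_force: 29.8
```

Run:
```python
from h import *
for k in range(4): s=snap('scene')
st();p=bot.get_obs()['ee_pos']
u0,v0=220,165
f=lambda q:((proj(s,q)-[u0,v0])*6+3).round(1)
print('ring top',f(p+[0,0,.0161]),'bottom',f(p-[0,0,.0079]))
for x,y in((.4865,-.0413),(.4885,-.0413),(.4865,-.0393)): print(x,y,'pegtop',f([x,y,.042]),'foot',f([x,y,.015]))
i=s['image'];cv2.imwrite('pics/s7c.png',cv2.resize(i[v0:v0+100,u0:u0+120],None,fx=6,fy=6,interpolation=2))
for t in('tag_a','peg_middle'):print(t,[(w(s,d['location']).round(4),d['conf']) for d in bot.mark_of(t,'scene')])
```

```text
t 27.8 p [ 0.4858 -0.0421  0.0642] yaw -7.27 F [ 0.42 -0.18 -0.31] M [-0.02  -0.048  0.001] w 28.0 gf 29.8
ring top [205.3 289.2] bottom [209.1 342.3]
0.4865 -0.0413 pegtop [210.6 371.7] foot [214.7 428.8]
0.4885 -0.0413 pegtop [213.6 369. ] foot [217.7 426. ]
0.4865 -0.0393 pegtop [206.2 370.2] foot [210.4 427.2]
tag_a [(array([ 0.486 , -0.0418,  0.0586]), 0.7), (array([ 0.3777, -0.3316, -0.0032]), 0.56), (array([ 0.5124, -0.3825, -0.0022]), 0.52), (array([ 0.4755, -0.1391,  0.0127]), 0.47)]
peg_middle [(array([ 0.4886, -0.0426,  0.0114]), 0.87)]
```

View pics/s7c.png

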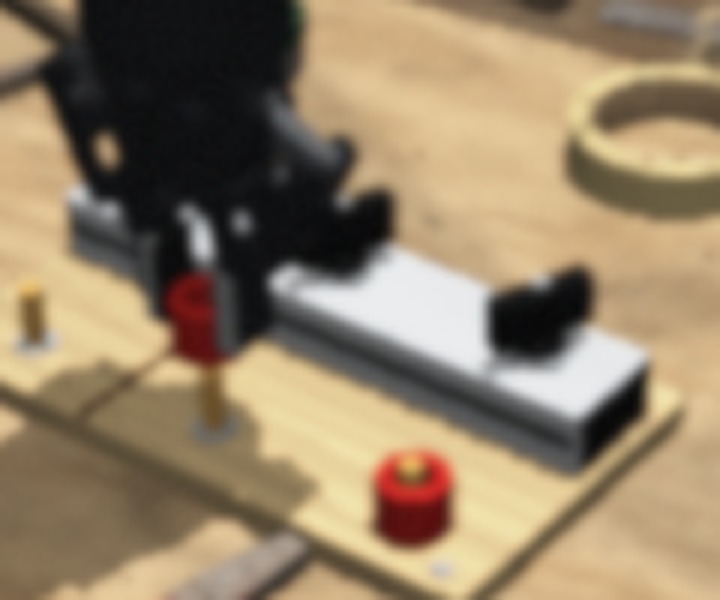

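Call:
servo_tool(
  deltas=[
    [[0.01,0.01,0,0,0,0,1],[0,0,-0.1,0,0,0,1],[0,0,-0.1,0,0,0,1],[0,0,-0.1,0,0,0,1],[0,0,-0.1,0,0,0,1],[0,0,-0.1,0,0,0,1],[0,0,-0.05,0,0,0,1],[0,0,0,0,0,0,1]],
  ],
)

```text
t: 28.9
ee_pos: [0.4866, -0.0405, 0.0228]
ee_rot: [-0.0, 0.998, -0.063, -0.0]
wrist_force: [-1.1, -0.4, 2.0]
gripper_width: 0.327
gripper_force: 29.9
```

Run:
```python
from h import *
st()
```

```text
t 28.9 p [ 0.4866 -0.0405  0.0228] yaw -7.2 F [-1.07 -0.44  1.99] M [ 0.012  0.165 -0.036] w 27.8 gf 29.9
```

Seated. Release, lift, back off to the left-front clear and check.

Call:
servo_tool(
  deltas=[
    [[0,0,0,0,0,0,-0.2],[0,0,0,0,0,0,-0.3],[0,0,0.3,0,0,0,-0.3],[0,0,0.6,0,0,0,-0.3],[0,0,0.7,0,0,0,-0.3],[0,-0.6,0.7,0,0,0,-0.3],[0,-0.6,0,0,0,0,-0.3],[0,-0.6,0,0,0,0,-0.3]],
  ],
)

```text
t: 29.9
ee_pos: [0.487, -0.1724, 0.1912]
ee_rot: [0.0, 0.998, -0.062, 0.001]
wrist_force: [-0.4, -0.2, -0.6]
gripper_width: 0.647
gripper_force: 0.0
```

Call:
servo_tool(
  deltas=[
    [[0,-0.6,0,0,0,0,-0.3],[0,-0.6,0,0,0,0,-0.3],[0,-0.6,0,0,0,0,-0.3],[0,-0.3,0,0,0,0,-0.3],[0,0,0,0,0,0,-0.3],[0,0,0,0,0,0,-0.3],[0,0,0,0,0,0,-0.3],[0,0,0,0,0,0,-0.3]],
  ],
)

```text
t: 30.9
ee_pos: [0.4872, -0.3273, 0.1904]
ee_rot: [-0.0, 0.998, -0.062, 0.0]
wrist_force: [0.3, 0.2, -0.3]
gripper_width: 0.649
gripper_force: 0.0
```

Run:
```python
from h import *
st()
s=snap('top');C=cloud(s)
for n,(x,y) in dict(L=(.58,.05),M=(.569,-.047),R=(.558,-.144)).items():
    m=(np.hypot(C[...,0]-x,C[...,1]-y)<.04)&(C[...,2]>.066)&(C[...,2]<.09)
    P=C[m]; e=np.linalg.eigh(np.cov(P[:,:2].T))[1][:,1]
    print(n,np.degrees(np.arctan2(e[1],e[0])).round(1)%180)
s=snap('scene');i=s['image'];cv2.imwrite('pics/s8c.png',cv2.resize(i[160:280,200:350],None,fx=5,fy=5,interpolation=2))
```

```text
t 30.9 p [ 0.4872 -0.3273  0.1904] yaw -7.07 F [ 0.32  0.21 -0.28] M [-0.032 -0.006 -0.033] w 55.2 gf 0.0
L 173.4
M 150.6
R 150.7
```

View pics/s8c.png

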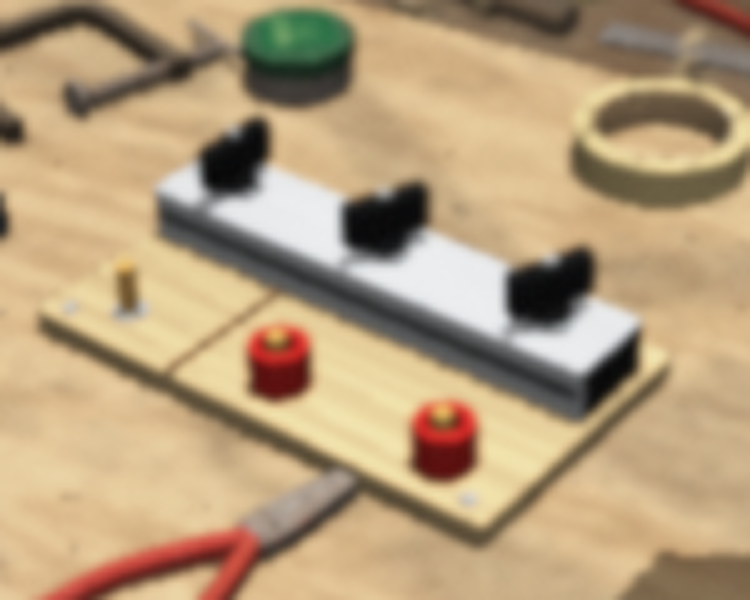

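Both rings are fully down, at crop (278,360) and (443,440). The left peg at (125,290) is bare, and the middle and right knobs have turned about 23°.

```bash
python3 -c "
from plant import bot
print(bot.sign_off())"
```

```text
the job is handed in; nothing more can be done
None
```

The job is handed in: the right and middle knobs were loose, so each was turned on about 23° and its peg tagged with a red ring, fully down; the left knob tested tight at about 0.27 N m, was left as found and got no tag.

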